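# Cover the caddy's wells and hold the bladder stone over the lined tray

## Task

Press both hinged covers of the white specimen caddy down until they snap shut and stay shut, then pick the caddy up by its handle, keeping it level all the way so that the loose bladder stone stays in its open dish. Carry it over to the paper-lined steel tray and finish while still holding it there, level and still, with the stone over the paper and the caddy's underside about a hand's breadth (100 mm) above the tray, ready for the vet to take the stone with forceps. Leave the jars, bottle and other things on the bench where they are.

Things in the scene. Friction and masses are not known exactly. Their poses are not given: they have to be found in the camera images.
- caddy_handle (a point): Centre of the handle bar of the white specimen caddy (loose, 0.35 to 0.55 kg; base 220 x 130 mm, flat on the bench), 83 mm above its underside, over its middle. The bar runs along y: 16 mm thick (x), 108 long, 26 tall, on posts at y = -48 and +48 mm; grip it across the 16 mm at mid-length. Axes: x along the caddy, from the covered wells (-x end) to the open dish (+x end); z up.
- cover_left (a joint): Angle (rad) of the grey cover of the +y well: 0 = shut and level; grows as its free edge (-x end) rises, at most 1.2. The hinge lies along y near the handle. It is stiff (0.025 N m), so the cover stays at any angle above 0.13; from 0.13 to 0.05 a sprung catch under the tab resists with up to 0.25 N m (about 4 N at 57 mm from the axis), then it snaps shut to 0 and is held.
- cover_right (a joint): The same for the equal cover on the caddy's -y side.
- cover_left_hinge (a point): Middle of cover_left's hinge axis, on the caddy, 30 mm above its underside (28 mm to -x, 31 mm to +y of the handle's centre). Cover: flat plate 56 mm wide (y), 4 mm thick, underside in the axis plane (top 34 mm above the caddy's underside when shut), 4 to 72 mm from the axis, plus a tab 26 mm wide to 80 mm. Press 50 to 65 mm from the axis. Axes as the caddy's.
- cover_right_hinge (a point): The same for cover_right (28 mm to -x, 31 mm to -y of the handle's centre).
- stone_center (a point): Centre of the round tan bladder stone, a ball of 28 mm diameter, 20 g, lying loose in the open dish of the caddy.
- dish (a point): Where the stone's centre is when it lies in the middle of the open dish: 66 mm to +x of the handle's centre, 28 mm above the caddy's underside. The dish is round, 48 mm inside, its rim only 4.5 mm above its flat floor: the stone rolls about in it and leaves it when the caddy is tipped far or jerked. Axes as the caddy's.
- steel_tray: Steel instrument tray, fixed, 300 (x) by 210 (y) mm, rim 18 mm high, lined with a white paper 250 (x) by 165 (y) mm centred in it, surface 5.5 mm above the bench. Origin: centre of its underside, on the bench. A pair of forceps and a petri dish lie on the paper. x along its length, z up.
- stain_jar_1_mid (a point): Stain jar, glass with flared foot and black cap, 98 mm tall, 66 mm across the foot; point half-way up (49 mm). Teal contents. To be left alone.
- stain_jar_2_mid (a point): The same kind of jar with brown-orange contents. To be left alone.
- stain_jar_3_mid (a point): The same kind of jar with dark contents. To be left alone.
- dropper_bottle_mid (a point): White dropper bottle, 42 mm diameter, 109 mm tall; point 50 mm up. To be left alone.
- slide_box: Closed box for microscope slides, grey with a black lid, 102 x 77 x 34 mm; origin: centre of its underside. To be left alone.
- petri_dish: Clear petri dish, 63 mm diameter, 14 mm high, on the paper of the steel tray; origin: centre of its underside. To be left alone.
- forceps: Steel forceps, 135 mm long, 6 mm high, lying on the paper of the steel tray along the tray's x; origin: centre of the underside. To be left alone.
Things that resemble listed ones, but are neither listed nor needed, are in the scene too. Leave any blue or red look-alike of the part that bears stone_center alone.

How it is judged:
On the way, in this order (a step that is already met when the one before it is completed fails the run):
1. both covers are snapped shut and stay so untouched, the caddy standing on the bench (value of joint each of cover_left, cover_right below 0.03 rad and contact force between the fingers and cover_left below 0.2 N and contact force between the fingers and cover_right below 0.2 N and height (world z) of caddy_handle below 0.089 m), for 0.3 s.
2. the caddy is lifted clear of the bench by the gripper, covers shut, the stone in its dish (value of joint each of cover_left, cover_right below 0.03 rad and distance between stone_center and dish below 0.021 m and height (world z) of caddy_handle above 0.113 m and contact force between the fingers and caddy above 1 N), for 0.2 s.
At the end, for the whole second after the job is handed in: The gripper still holds the caddy clear of tray and bench: underside 55 to 165 mm above the bench, tilt below 0.12 rad, still (30 mm/s, 0.25 rad/s), both covers below 0.03 rad, the stone in its dish (within 21 mm of its centre point) and over the paper (250 x 165 mm) (value of joint each of cover_left, cover_right below 0.03 rad and distance between stone_center and dish below 0.021 m and contact force between the fingers and caddy above 1 N and contact force between caddy and steel_tray below 0.1 N and contact force between caddy and table below 0.1 N and height (world z) of caddy_handle between 0.138 and 0.248 m and angle between caddy_handle's own z axis and vertical below 0.12 rad and x of stone_center in the frame of steel_tray between -0.125 and 0.125 m and y of stone_center in the frame of steel_tray between -0.0825 and 0.0825 m and linear speed of caddy below 0.03 m/s and angular speed of caddy below 0.25 rad/s); the arm keeps its last pose, push and grip.
It fails at once if the stone leaves its dish (distance between stone_center and dish above 0.024 m).
It fails at once if the caddy is tipped more than 0.35 rad (angle between caddy_handle's own z axis and vertical above 0.35 rad).
It fails at once if a bystander is moved more than 20 mm (distance of any of stain_jar_1_mid, stain_jar_2_mid, stain_jar_3_mid, dropper_bottle_mid, slide_box, petri_dish, forceps from where it was at the start of the episode above 0.02 m).
It also fails if it takes over 64 s, if anything falls off the work surface, if the arm or the gripper's body presses on something with over 40 N, if the wrist force passes 120 N, or if a joint passes its speed limit or range.

## Robot

A 6-joint arm with a two-finger parallel gripper is mounted at the origin on the work surface. World frame = base frame: x ahead of the robot, y to its left, z up, the work surface at z = 0. Lengths are in m, angles in rad, forces in N, time in s.
With the tool pointing down it reaches from about 0.3 to 0.775 m from the base axis. Payload 14.6 kg.
Tool frame: the origin (TCP) lies midway between the tips of the shut fingers; the grasp point (between the pads) lies 19 mm behind it (grasp_offset is the distance from the TCP to the grasp point, in m); z points along the fingers, y is the line along which they close (so a half turn about z gives the same grasp; the last joint's range is limited). The gripper opens to 94 mm and grips with 3 to 60 N. Pads are 16 mm wide; open, the fingers measure 119 mm over their backs; the gripper's body (75 mm by 177 mm) begins 78 mm behind the grasp point.
Start: joints at [-1.344, 0.3, 1.521, -0, 1.321, -0.067], TCP at [0.159, -0.526, 0.205] pointing down, gripper open.
Joint ranges: [-3.03, 3.03], [-0.79, 2.21], [0.23, 2.52], [-1.04, 4.18], [0, 3.07], [-2.55, 2.55]. Speed limits (rad/s): [2.22, 2.22, 2.57, 3.14, 3.14, 3.14].

## Interface

Orientations are given as [roll, pitch, yaw] about the fixed x, y, z axes, in that order (R = Rz(yaw) Ry(pitch) Rx(roll)).
In Python, from station import * gives the robot as it stands. The module is installed in compiled form; this text tells all that it offers.
- The arm moves only by the tool send_rows, never from a script. Its argument "rows" is a list of rows, each an object of numbers: "dx", "dy", "dz": the shift along the tool's x, y, z in mm; "roll": the turn about the tool's z in degrees; "jaw": the closure, from -1 (fully open) to 1 (shut). In form: [{"dx": .., "dy": .., "dz": .., "roll": .., "jaw": ..}, ...]. A call has 1 to 12 rows; each row shifts and turns the commanded pose from where the row before left it, along the tool's axes as they then stand; what a row does not reach is not made up. A row lasts 1/12 s, in which the tool goes at most 41.7 mm and 7.16 degrees, less where a joint would pass 70% of its speed; a pose out of reach is approached as far as the arm can. A call is refused whole if a number of a shift passes 41.7 or a number of a turn 7.16, either way. A call with a gripper value outside its range is refused whole. The fingers move at their own pace and stop on an object; "force" is the grip in N (left out, the last holds). Time passes only in rows, so rows that do not move let the fingers close. It gives the time, the measured TCP pose, the force, the opening and the grip force at its end, in the units of the state.
- get_obs(): the state, without advancing time (a new reading comes with each control period).
- camera(name): name is "scene" or "top"; returns a dict with "frame" (420x560x3 uint8, red, green, blue), "z_map" (420x560 float32, m along the optical axis (not along the pixel's ray), 0 where there is no reading), "camera_matrix" (3x3 intrinsics, pixels), "rvec" (rotation vector, rad) and "tvec" (3), from world to camera coordinates, as OpenCV has them. Camera axes: x right, y down, z forward; pixel columns grow to the right and rows downward; lengths in m; the calibration is good to about 2 mm. A picture is of the moment at which its call begins.
- hand_in(): hands the job in; it is judged then, once.
The state is a dict: "time_s": time; "qpos": joint angles; "joint_vel": joint speeds; "tau": joint torques, N m; "ee_pos": TCP position; "eef_rot": TCP orientation; "force": force on the tool from outside, world axes, zero at the start; "moment": the same for the moment, N m; "grip_width": finger opening in m; "grip_force": force on a finger pad.
Only numpy, scipy, OpenCV 4.12 (cv2) and the standard library are available. Lean on these libraries where they do the work, as an engineer would, in place of code of your own. Each camera call takes 0.05 s, during which the arm holds its last target. There are 200 camera calls.

## Working session

There is one attempt and no reset: what is moved stays moved. The work goes in short steps, Python scripts to look and compute and a tool call to move; the robot and the scene stay as the last step left them, time stands still between calls to the robot, and variables do not carry over. Pictures are saved under pics/ and viewed, at most 10 in all, crops included, and the job is handed in when it is done.

Besides the shell and the picture viewer there is one more tool, called after "Request:" as a command line: name --argument value ..., lists and objects as JSON in quotes. send_rows: Moves the arm, as the interface text tells. Its arguments: {"type":"object","properties":{"rows":{"type":"array"},"force":{"type":"number"}},"required":["rows"]}

```bash
mkdir -p pics; cat > h.py <<'E'
from station import *
import numpy as np, cv2
def cam(n):
    c=camera(n); c['R']=cv2.Rodrigues(np.array(c['rvec'],float))[0]; c['t']=np.array(c['tvec'],float).ravel(); c['K']=np.array(c['camera_matrix']); return c
def pts(c):
    z=c['z_map']; v,u=np.mgrid[:z.shape[0],:z.shape[1]]
    K=c['K']; P=np.stack([(u-K[0,2])/K[0,0]*z,(v-K[1,2])/K[1,1]*z,z],-1)
    return (P-c['t'])@c['R']
def plane(c,u,v,h):
    d=c['R'].T@np.linalg.inv(c['K'])@np.array([u,v,1.]); o=-c['R'].T@c['t']
    return o+d*(h-o[2])/d[2]
def proj(c,p):
    return cv2.projectPoints(np.array(p,float).reshape(-1,3),np.array(c['rvec'],float),c['t'],c['K'],None)[0].reshape(-1,2)
E
python3 - <<'E'
from h import *
for n in ('scene','top'):
    c=cam(n); cv2.imwrite(f'pics/{n}0.png',cv2.resize(c['frame'][...,::-1],(784,588)))
    print(n,-c['R'].T@c['t'],(c['z_map']>0).mean())
    np.savez(f'{n}0.npz',f=c['frame'],P=pts(c))
print(get_obs())
E
```

```text
scene [ 1.27630935 -0.54590552  0.87605296] 0.9806377551020408
top [ 0.2824137  -0.01610104  1.72142469] 0.9960289115646258
{'time_s': 0.1, 'qpos': array([-1.34361332e+00,  3.00428216e-01,  1.52153227e+00,  5.42387011e-06,
        1.32070051e+00, -6.65789125e-02]), 'joint_vel': array([ 0.00032539, -0.00098104, -0.00082253, -0.00030268,  0.00109545,
        0.00078282]), 'tau': array([ 8.96383808e-04, -5.32643294e+01, -3.53282940e+01,  7.09441770e-02,
        2.34464795e-02, -5.69224403e-05]), 'ee_pos': array([ 0.1592103 , -0.52619954,  0.2049305 ]), 'eef_rot': array([-3.14052703e+00, -7.63183716e-05,  2.93760535e-01]), 'force': array([-0.43138999,  0.13187657, -0.29410213]), 'moment': array([ 0.06538209, -0.01092007,  0.03291261]), 'grip_force': 0.0, 'grip_width': 0.09380293835056616}
```

View pics/scene0.png

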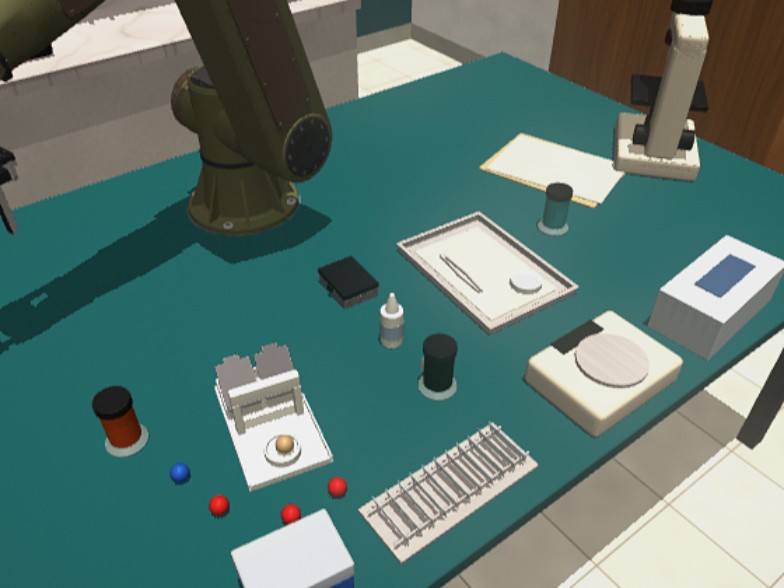

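View pics/top0.png

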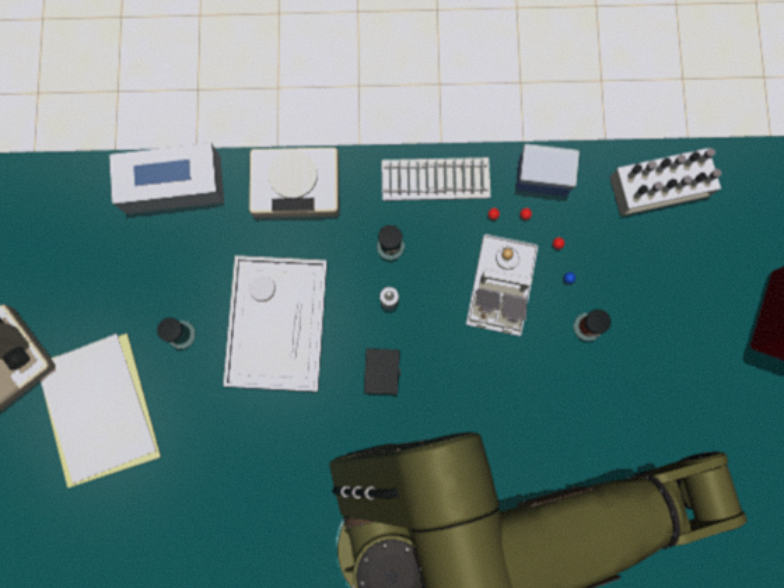

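The scene view shows the caddy at about (270,415): two covers standing open, the handle bar, and a tan stone at (285,443). In the top view it is at (505,285) with the dish toward world +x, the tray at (275,323), the bottle at (389,297), the dark jar at (390,240), the slide box at (382,371) and the orange jar at (594,323). What could be taken for the stone: red balls at top (493,214), (526,214), (558,243), and a blue ball at (569,278). The tan ball in the white dish at (507,254) is the one I choose.

```bash
python3 - <<'E'
from h import *
c=cam('top'); f=c['frame']; P=pts(c); hsv=cv2.cvtColor(f,cv2.COLOR_RGB2HSV)
def comp(m,u,v):
    n,l=cv2.connectedComponents(m.astype(np.uint8)); return l==l[v,u]
# caddy: non-teal region above table
m=(P[...,2]>0.004)&(P[...,2]<0.2)
box=np.zeros(m.shape,bool); box[160:245,328:390]=1
k=m&box; Q=P[k]
print('caddy n',k.sum(),'z pct',np.percentile(Q[:,2],[1,25,50,75,99]))
base=Q; r=cv2.minAreaRect((base[:,:2]*1000).astype(np.float32)); print('all rect',r)
hd=Q[(Q[:,2]>0.075)&(Q[:,2]<0.12)]
white=k&(hsv[...,1]<60)&(hsv[...,2]>150)
W=P[white]; print('white rect',cv2.minAreaRect((W[:,:2]*1000).astype(np.float32)))
hb=P[white&(P[...,2]>0.085)]; print('bar z',np.percentile(hb[:,2],[5,50,95]),'rect',cv2.minAreaRect((hb[:,:2]*1000).astype(np.float32)))
tan=k&(hsv[...,1]>80)&(hsv[...,0]<25)&(hsv[...,2]>100); T=P[tan]; print('stone n',tan.sum(),T.mean(0),T[:,2].max(), np.argwhere(tan).mean(0))
grey=k&(hsv[...,1]<60)&(hsv[...,2]<150); G=P[grey&(P[...,2]>.03)]; print('grey',len(G),np.percentile(G,[2,50,98],axis=0))
# tray
t=(P[...,2]>0.002)&(P[...,2]<0.05); b=np.zeros_like(t); b[178:285,155:238]=1
T=P[t&b]; print('tray',cv2.minAreaRect((T[:,:2]*1000).astype(np.float32)))
for n,(u,v) in dict(jarT=(122,237),jarD=(279,170),jarO=(426,229),bott=(278,211),box=(273,265)).items(): print(n,P[v,u])
s=cam('scene'); Ps=pts(s); f2=s['frame']
cv2.imwrite('pics/cad.png',np.hstack([cv2.resize(f[155:250,320:400,::-1],(400,475),interpolation=cv2.INTER_CUBIC),cv2.resize(f2[240:350,145:240,::-1],(400,475),interpolation=cv2.INTER_CUBIC)]))
h2=cv2.cvtColor(f2,cv2.COLOR_RGB2HSV)
g=np.zeros(f2.shape[:2],bool); g[240:350,145:240]=1
w=g&(h2[...,1]<70)&(h2[...,2]>140)&(Ps[...,2]>.003); hb=Ps[w&(Ps[...,2]>.085)&(Ps[...,2]<.105)]
print('scene white rect',cv2.minAreaRect((Ps[w][:,:2]*1000).astype(np.float32)));print('bar',len(hb),cv2.minAreaRect((hb[:,:2]*1000).astype(np.float32)))
tn=g&(h2[...,1]>80)&(h2[...,0]<25)&(h2[...,2]>100);print('stone scene',np.argwhere(tn).mean(0),Ps[tn].mean(0))
E
```

```text
caddy n 2493 z pct [0.00410064 0.00668188 0.01246429 0.05013624 0.10030723]
all rect ((599.4055786132812, -271.8123474121094), (204.6497344970703, 285.4724426269531), 88.29219818115234)
white rect ((594.2952270507812, -269.6831970214844), (130.2252197265625, 221.6291961669922), 76.5162582397461)
bar z [0.0905339  0.09634734 0.10235464] rect ((594.5576782226562, -270.17767333984375), (106.5513916015625, 17.068883895874023), 77.0410385131836)
stone n 40 [ 0.66162912 -0.28040559  0.03910177] 0.04747643108687736 [180.8   362.075]
grey 635 [[ 0.49784328 -0.31499273  0.03136386]
 [ 0.54293411 -0.26533807  0.0636901 ]
 [ 0.59726692 -0.20317334  0.09376407]]
tray ((513.6661376953125, 270.66851806640625), (276.8792724609375, 356.0493469238281), 89.61856079101562)
jarT [0.48275777 0.48247215 0.10268331]
jarD [ 0.68943438 -0.00959188  0.09419398]
jarO [ 0.49107222 -0.46184956  0.10096438]
bott [ 0.555393   -0.00427563  0.10519201]
box [0.39193103 0.01509878 0.03955353]
scene white rect ((899.8976440429688, -360.1158447265625), (141.35484313964844, 827.546630859375), 73.42317962646484)
bar 411 ((565.5, -263.2957458496094), (106.89360809326172, 89.55899810791016), 76.40351104736328)
stone scene [324.08484848 211.53939394] [ 0.7033634  -0.28271582  0.04209106]
```

View pics/cad.png

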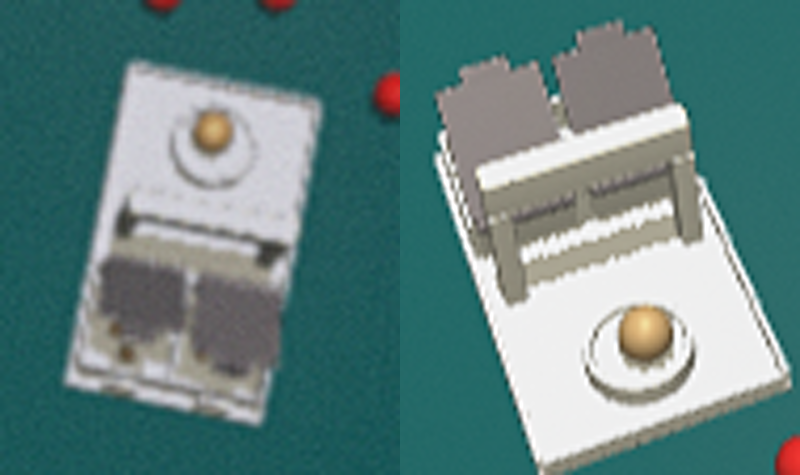

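The crop confirms the white caddy with the tan stone in its dish at (213,132); the bar is to its -x and both covers stand open. Bar top is at 96 mm (it must be 83+13 = 96), so the pose is consistent. Next I get the cover angles, the tray pose and the first moves.

```bash
cat >> h.py <<'E'
C=np.array([.5944,-.270]); YAW=-.232
def world(p): # caddy xy -> world
    c,s=np.cos(YAW),np.sin(YAW); return C+np.array([c*p[0]-s*p[1],s*p[0]+c*p[1]])
def plan(xyz,yaw):
    o=get_obs(); R=cv2.Rodrigues(np.zeros(3))[0]
    from scipy.spatial.transform import Rotation as Ro
    r=Ro.from_euler('xyz',o['eef_rot']); d=r.inv().apply(np.array(xyz)-o['ee_pos'])*1000
    y=o['eef_rot'][2]; t=np.degrees((y-yaw+np.pi)%(2*np.pi)-np.pi)
    print('t',round(o['time_s'],2),'ee',o['ee_pos'].round(4),'rot',o['eef_rot'].round(3),'F',np.round(o['force'],1),'w',round(o['grip_width'],4),'| need dx,dy,dz(tool now)',d.round(1),'roll',t.round(1))
E
python3 - <<'E'
from h import *
c=cam('top'); P=pts(c); f=c['frame']; hsv=cv2.cvtColor(f,cv2.COLOR_RGB2HSV)
b=np.zeros(f.shape[:2],bool); b[160:245,328:390]=1
g=b&(hsv[...,1]<60)&(hsv[...,2]<150)&(P[...,2]>.04); d=P[g]; d=d[:,:2]-C
c_,s_=np.cos(YAW),np.sin(YAW); x=c_*d[:,0]+s_*d[:,1]; y=-s_*d[:,0]+c_*d[:,1]; z=P[g][:,2]
for n,k in (('L',(y>8)&(y<55)),('R',(y<-8)&(y>-55))):
    k=k&(x<-32)&(x>-.2); k=k&(x<-.032); a=np.arctan2(z[k]-.034,-.028-x[k]); print(n,k.sum(),'ang',np.percentile(a,[20,50,80]).round(2),'zmax',z[k].max().round(3),'xmin',x[k].min().round(3)*1000)
b=np.zeros(f.shape[:2],np.uint8); b[178:285,155:238]=1
m=((hsv[...,1]<60)&(hsv[...,2]>130)&(b>0)).astype(np.uint8)
cn=max(cv2.findContours(m,0,2)[0],key=cv2.contourArea); r=cv2.minAreaRect(cn); bp=cv2.boxPoints(r)
q=np.array([plane(c,u,v,.018)[:2] for u,v in bp]); print('tray corners',q.round(3).tolist(),'ctr',q.mean(0),'sides',np.linalg.norm(q[0]-q[1]),np.linalg.norm(q[1]-q[2]))
w=world((-.070,0)); print(w); plan([*w,.15],YAW)
E
```

```text
Traceback (most recent call last):
IndexError: index -1 is out of bounds for axis 0 with size 0
```

Unit slip in my filter (mm against m); fixed here.

```bash
python3 - <<'E'
from h import *
c=cam('top'); P=pts(c); f=c['frame']; hsv=cv2.cvtColor(f,cv2.COLOR_RGB2HSV)
b=np.zeros(f.shape[:2],bool); b[160:245,328:390]=1
g=b&(hsv[...,1]<60)&(hsv[...,2]<150)&(P[...,2]>.04); d=P[g]; d=d[:,:2]-C
c_,s_=np.cos(YAW),np.sin(YAW); x=c_*d[:,0]+s_*d[:,1]; y=-s_*d[:,0]+c_*d[:,1]; z=P[g][:,2]
for n,k in (('L',(y>.008)&(y<.055)),('R',(y<-.008)&(y>-.055))):
    k=k&(x<-.04); a=np.arctan2(z[k]-.032,-.028-x[k]); print(n,k.sum(),'ang',np.percentile(a,[20,50,80]).round(2),'z',np.percentile(z[k],[5,95]).round(3),'x',np.percentile(x[k],[5,95]).round(3))
b=np.zeros(f.shape[:2],np.uint8); b[178:285,155:238]=1
m=((hsv[...,1]<60)&(hsv[...,2]>130)&(b>0)).astype(np.uint8)
cn=max(cv2.findContours(m,0,2)[0],key=cv2.contourArea); r=cv2.minAreaRect(cn); bp=cv2.boxPoints(r)
q=np.array([plane(c,u,v,.018)[:2] for u,v in bp]); print('tray corners',q.round(3).tolist(),'ctr',q.mean(0),'sides',np.linalg.norm(q[0]-q[1]),np.linalg.norm(q[1]-q[2]))
w=world((-.070,0)); print(w); plan([*w,.15],YAW)
E
```

```text
L 166 ang [0.83 0.88 0.91] z [0.049 0.091] x [-0.083 -0.042]
R 202 ang [0.67 0.72 0.77] z [0.046 0.082] x [-0.09  -0.044]
tray corners [[0.367, 0.386], [0.68, 0.37], [0.66, 0.145], [0.348, 0.167]] ctr [0.51373382 0.26687487] sides 0.31395265745913575 0.2260567813051708
[ 0.52627541 -0.25390529]
t 0.3 ee [ 0.1592 -0.5264  0.2053] rot [-3.141 -0.     0.294] F [-0.7  0.5  0.9] w 0.0937 | need dx,dy,dz(tool now) [ 430.2 -154.5   55.3] roll 30.1
```

Request:
send_rows --rows '[{"dx":20,"dy":-7,"jaw":-0.06},{"dx":30,"dy":-11,"jaw":-0.06},{"dx":35,"dy":-13,"jaw":-0.06},{"dx":35,"dy":-13,"jaw":-0.06},{"dx":35,"dy":-13,"jaw":-0.06},{"dx":35,"dy":-13,"jaw":-0.06},{"dx":35,"dy":-13,"jaw":-0.06},{"dx":35,"dy":-13,"jaw":-0.06},{"dx":35,"dy":-13,"jaw":-0.06},{"dx":35,"dy":-13,"jaw":-0.06},{"dx":30,"dy":-11,"jaw":-0.06},{"dx":20,"dy":-7,"jaw":-0.06}]'

```text
invalid input at $.rows[0]: expected keys dx, dy, dz, roll, jaw
```

Request:
send_rows --rows '[{"roll":6,"jaw":-0.06},{"roll":6,"jaw":-0.06},{"roll":6,"jaw":-0.06},{"roll":6,"jaw":-0.06},{"roll":6,"jaw":-0.06},{"jaw":-0.06},{"jaw":-0.06}]'

```text
invalid input at $.rows[0]: expected keys dx, dy, dz, roll, jaw
```

```bash
python3 - <<'E'
from h import *
plan([*world((-.070,0)),.12],YAW)
E
```

```text
t 0.3 ee [ 0.1592 -0.5264  0.2053] rot [-3.141 -0.     0.294] F [-0.7  0.5  0.9] w 0.0937 | need dx,dy,dz(tool now) [ 430.2 -154.5   85.3] roll 30.1
```

All five keys are required in every row.

Request:
send_rows --rows '[{"dx":20,"dy":-7,"dz":0,"roll":0,"jaw":-0.06},{"dx":30,"dy":-11,"dz":0,"roll":0,"jaw":-0.06},{"dx":38,"dy":-14,"dz":0,"roll":0,"jaw":-0.06},{"dx":38,"dy":-14,"dz":0,"roll":0,"jaw":-0.06},{"dx":38,"dy":-14,"dz":0,"roll":0,"jaw":-0.06},{"dx":38,"dy":-14,"dz":0,"roll":0,"jaw":-0.06},{"dx":38,"dy":-14,"dz":0,"roll":0,"jaw":-0.06},{"dx":38,"dy":-14,"dz":0,"roll":0,"jaw":-0.06},{"dx":38,"dy":-14,"dz":0,"roll":0,"jaw":-0.06},{"dx":38,"dy":-14,"dz":0,"roll":0,"jaw":-0.06},{"dx":30,"dy":-11,"dz":0,"roll":0,"jaw":-0.06},{"dx":20,"dy":-7,"dz":0,"roll":0,"jaw":-0.06}]'

```text
time_s: 1.3
ee_pos: [0.5051, -0.2655, 0.2053]
eef_rot: [-3.141, -0.0, 0.296]
force: [0.1, -0.6, 0.2]
grip_width: 0.0501
grip_force: 0.0
```

Request:
send_rows --rows '[{"dx":0,"dy":0,"dz":0,"roll":6,"jaw":-0.06},{"dx":0,"dy":0,"dz":0,"roll":6,"jaw":-0.06},{"dx":0,"dy":0,"dz":0,"roll":6,"jaw":-0.06},{"dx":0,"dy":0,"dz":0,"roll":6,"jaw":-0.06},{"dx":0,"dy":0,"dz":0,"roll":6,"jaw":-0.06},{"dx":0,"dy":0,"dz":0,"roll":0,"jaw":-0.06},{"dx":0,"dy":0,"dz":0,"roll":0,"jaw":-0.06}]'

```text
time_s: 1.88
ee_pos: [0.5031, -0.2677, 0.2054]
eef_rot: [-3.142, 0.0, -0.227]
force: [0.1, -0.2, 0.1]
grip_width: 0.0497
grip_force: 0.0
```

```bash
python3 - <<'E'
from h import *
plan([*world((-.070,0)),.12],YAW)
E
```

```text
t 1.88 ee [ 0.5031 -0.2677  0.2054] rot [-3.142  0.    -0.227] F [ 0.1 -0.2  0.1] w 0.0497 | need dx,dy,dz(tool now) [ 19.5 -18.7  85.4] roll 0.3
```

Request:
send_rows --rows '[{"dx":10,"dy":-9,"dz":15,"roll":0,"jaw":-0.06},{"dx":10,"dy":-10,"dz":30,"roll":0,"jaw":-0.06},{"dx":0,"dy":0,"dz":25,"roll":0,"jaw":-0.06},{"dx":0,"dy":0,"dz":15,"roll":0,"jaw":-0.06},{"dx":0,"dy":0,"dz":0,"roll":0,"jaw":-0.06},{"dx":0,"dy":0,"dz":0,"roll":0,"jaw":-0.06}]'

```text
time_s: 2.38
ee_pos: [0.5268, -0.2538, 0.1204]
eef_rot: [-3.141, 0.001, -0.227]
force: [0.9, 0.2, 0.7]
grip_width: 0.0496
grip_force: 0.0
```

```bash
python3 - <<'E'
from h import *
plan([*world((-.070,0)),.06],YAW)
s=cam('scene'); cv2.imwrite('pics/above.png',cv2.resize(s['frame'][190:350,110:270,::-1],(600,600),interpolation=cv2.INTER_CUBIC))
E
```

```text
t 2.38 ee [ 0.5268 -0.2538  0.1204] rot [-3.141e+00  1.000e-03 -2.270e-01] F [0.9 0.2 0.7] w 0.0496 | need dx,dy,dz(tool now) [-0.4  0.2 60.4] roll 0.3
```

View pics/above.png

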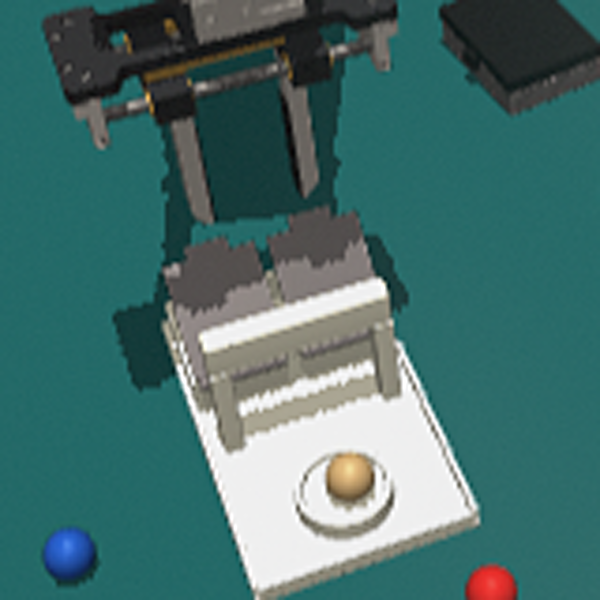

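The picture shows the two fingertips at (203,218) and (308,195), each in line with its cover (tabs at (225,245) and (320,215)). Next is the descent onto the covers.

Request:
send_rows --rows '[{"dx":0,"dy":0,"dz":10,"roll":0,"jaw":-0.06},{"dx":0,"dy":0,"dz":10,"roll":0,"jaw":-0.06},{"dx":0,"dy":0,"dz":8,"roll":0,"jaw":-0.06},{"dx":0,"dy":0,"dz":8,"roll":0,"jaw":-0.06},{"dx":0,"dy":0,"dz":8,"roll":0,"jaw":-0.06},{"dx":0,"dy":0,"dz":8,"roll":0,"jaw":-0.06},{"dx":0,"dy":0,"dz":6,"roll":0,"jaw":-0.06},{"dx":0,"dy":0,"dz":6,"roll":0,"jaw":-0.06},{"dx":0,"dy":0,"dz":0,"roll":0,"jaw":-0.06}]'

```text
time_s: 3.18
ee_pos: [0.5264, -0.2536, 0.0551]
eef_rot: [-3.141, 0.002, -0.23]
force: [-0.4, -1.0, 0.5]
grip_width: 0.05
grip_force: 0.0
```

Request:
send_rows --rows '[{"dx":-4,"dy":0,"dz":2,"roll":0,"jaw":-0.06},{"dx":-4,"dy":0,"dz":3,"roll":0,"jaw":-0.06},{"dx":-4,"dy":0,"dz":3,"roll":0,"jaw":-0.06},{"dx":-4,"dy":0,"dz":3,"roll":0,"jaw":-0.06},{"dx":0,"dy":0,"dz":2,"roll":0,"jaw":-0.06},{"dx":0,"dy":0,"dz":2,"roll":0,"jaw":-0.06},{"dx":0,"dy":0,"dz":2,"roll":0,"jaw":-0.06},{"dx":0,"dy":0,"dz":2,"roll":0,"jaw":-0.06},{"dx":0,"dy":0,"dz":0,"roll":0,"jaw":-0.06}]'

```text
time_s: 3.93
ee_pos: [0.5114, -0.2504, 0.0379]
eef_rot: [3.141, -0.0, -0.23]
force: [-1.9, -0.6, 6.5]
grip_width: 0.0498
grip_force: 2.8
```

```bash
python3 - <<'E'
from h import *
plan([*world((-.086,0)),.034],YAW)
E
```

```text
t 3.93 ee [ 0.5114 -0.2504  0.0379] rot [ 3.141 -0.    -0.23 ] F [-1.9 -0.6  6.5] w 0.0498 | need dx,dy,dz(tool now) [-0.7 -0.   3.9] roll 0.1
```

Request:
send_rows --rows '[{"dx":0,"dy":0,"dz":1.5,"roll":0,"jaw":-0.06},{"dx":0,"dy":0,"dz":1.5,"roll":0,"jaw":-0.06},{"dx":0,"dy":0,"dz":1,"roll":0,"jaw":-0.06},{"dx":0,"dy":0,"dz":1,"roll":0,"jaw":-0.06},{"dx":0,"dy":0,"dz":0,"roll":0,"jaw":-0.06},{"dx":0,"dy":0,"dz":0,"roll":0,"jaw":-0.06}]'

```text
time_s: 4.43
ee_pos: [0.5115, -0.2503, 0.0338]
eef_rot: [3.141, -0.001, -0.23]
force: [-7.9, 3.1, 18.0]
grip_width: 0.0497
grip_force: 9.3
```

Bottomed at 34 mm, the shut height. I lift off and check.

Request:
send_rows --rows '[{"dx":0,"dy":0,"dz":-4,"roll":0,"jaw":-0.06},{"dx":0,"dy":0,"dz":-8,"roll":0,"jaw":-0.06},{"dx":0,"dy":0,"dz":-20,"roll":0,"jaw":-0.06},{"dx":0,"dy":0,"dz":-30,"roll":0,"jaw":-1},{"dx":0,"dy":0,"dz":-30,"roll":0,"jaw":-1},{"dx":0,"dy":0,"dz":-20,"roll":0,"jaw":-1},{"dx":0,"dy":0,"dz":0,"roll":0,"jaw":-1},{"dx":0,"dy":0,"dz":0,"roll":0,"jaw":-1}]'

```text
time_s: 5.1
ee_pos: [0.5116, -0.2503, 0.1453]
eef_rot: [3.141, -0.002, -0.23]
force: [-0.6, 0.1, -1.0]
grip_width: 0.0796
grip_force: 0.0
```

```bash
python3 - <<'E'
from h import *
s=cam('scene'); cv2.imwrite('pics/shut.png',cv2.resize(s['frame'][190:350,110:270,::-1],(600,600),interpolation=cv2.INTER_CUBIC))
P=pts(s); h=cv2.cvtColor(s['frame'],cv2.COLOR_RGB2HSV)
g=np.zeros(h.shape[:2],bool); g[240:350,145:240]=1
hb=P[g&(P[...,2]>.086)&(P[...,2]<.102)&(P[...,0]>.5)&(P[...,0]<.65)&(h[...,1]<70)&(h[...,2]>180)]
print('bar',len(hb),cv2.minAreaRect((hb[:,:2]*1000).astype(np.float32)))
for y in (.031,-.031):
  for x in (-.06,-.085,-.1):
    u,v=proj(s,[*world((x,y)),.034])[0].round().astype(int); print(y,x,P[v,u].round(4),s['frame'][v,u])
plan([*world((0,0)),.064],YAW+np.pi/2)
E
```

```text
bar 281 ((599.3984985351562, -271.4707946777344), (105.84629821777344, 17.26768684387207), 76.62946319580078)
0.031 -0.06 [ 0.5417 -0.2243  0.0313] [215 213 209]
0.031 -0.085 [ 0.5185 -0.2214  0.0332] [83 78 76]
0.031 -0.1 [ 0.5039 -0.2156  0.0342] [79 79 78]
-0.031 -0.06 [ 0.5237 -0.2847  0.0282] [210 207 208]
-0.031 -0.085 [ 0.5029 -0.2805  0.0342] [80 77 75]
-0.031 -0.1 [ 0.4873 -0.2755  0.0311] [92 85 84]
t 5.15 ee [ 0.5112 -0.25    0.144 ] rot [-3.141  0.    -0.23 ] F [ 0.8  0.1 -0.9] w 0.0835 | need dx,dy,dz(tool now) [85.6  0.5 80. ] roll -89.9
```

View pics/shut.png

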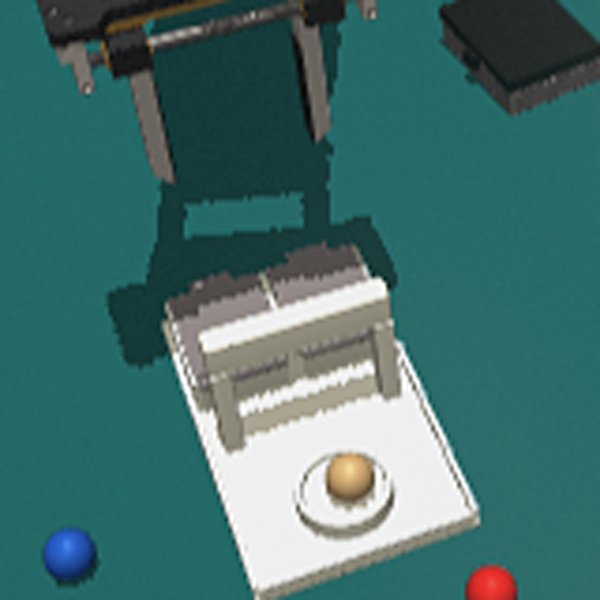

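Both covers are shut: the plates lie flat at about 34 mm, and the caddy and stone (350,475) have not moved. Next: over the handle and turn -90°.

Request:
send_rows --rows '[{"dx":10,"dy":0,"dz":0,"roll":0,"jaw":-1},{"dx":22,"dy":0,"dz":0,"roll":0,"jaw":-1},{"dx":22,"dy":0,"dz":0,"roll":0,"jaw":-1},{"dx":22,"dy":0,"dz":0,"roll":0,"jaw":-1},{"dx":11.5,"dy":0,"dz":0,"roll":0,"jaw":-1}]'

```text
time_s: 5.57
ee_pos: [0.5975, -0.2701, 0.1424]
eef_rot: [-3.141, 0.002, -0.23]
force: [-0.2, -0.2, -0.4]
grip_width: 0.0942
grip_force: 0.0
```

Request:
send_rows --rows '[{"dx":0,"dy":0,"dz":0,"roll":-7,"jaw":-1},{"dx":0,"dy":0,"dz":0,"roll":-7,"jaw":-1},{"dx":0,"dy":0,"dz":0,"roll":-7,"jaw":-1},{"dx":0,"dy":0,"dz":0,"roll":-7,"jaw":-1},{"dx":0,"dy":0,"dz":0,"roll":-7,"jaw":-1},{"dx":0,"dy":0,"dz":0,"roll":-7,"jaw":-1},{"dx":0,"dy":0,"dz":0,"roll":-7,"jaw":-1},{"dx":0,"dy":0,"dz":0,"roll":-7,"jaw":-1},{"dx":0,"dy":0,"dz":0,"roll":-7,"jaw":-1},{"dx":0,"dy":0,"dz":0,"roll":-7,"jaw":-1},{"dx":0,"dy":0,"dz":0,"roll":-7,"jaw":-1},{"dx":0,"dy":0,"dz":0,"roll":-7,"jaw":-1}]'

```text
time_s: 6.57
ee_pos: [0.596, -0.2698, 0.1425]
eef_rot: [-3.139, -0.0, 1.242]
force: [-0.9, -0.8, 0.6]
grip_width: 0.0939
grip_force: 0.0
```

Request:
send_rows --rows '[{"dx":0,"dy":0,"dz":0,"roll":-6,"jaw":-1},{"dx":0,"dy":0,"dz":0,"roll":0,"jaw":-1},{"dx":0,"dy":0,"dz":0,"roll":0,"jaw":-1}]'

```text
time_s: 6.82
ee_pos: [0.5962, -0.2699, 0.1431]
eef_rot: [-3.14, -0.0, 1.338]
force: [0.7, 0.1, 0.0]
grip_width: 0.094
grip_force: 0.0
```

```bash
python3 - <<'E'
from h import *
plan([*world((0.002,0)),.064],YAW+np.pi/2)
s=cam('scene'); cv2.imwrite('pics/over.png',cv2.resize(s['frame'][190:350,110:270,::-1],(600,600),interpolation=cv2.INTER_CUBIC))
E
```

```text
t 6.82 ee [ 0.5962 -0.2699  0.1431] rot [-3.14  -0.     1.338] F [0.7 0.1 0. ] w 0.094 | need dx,dy,dz(tool now) [-0.5  0.5 79.1] roll -0.1
```

View pics/over.png

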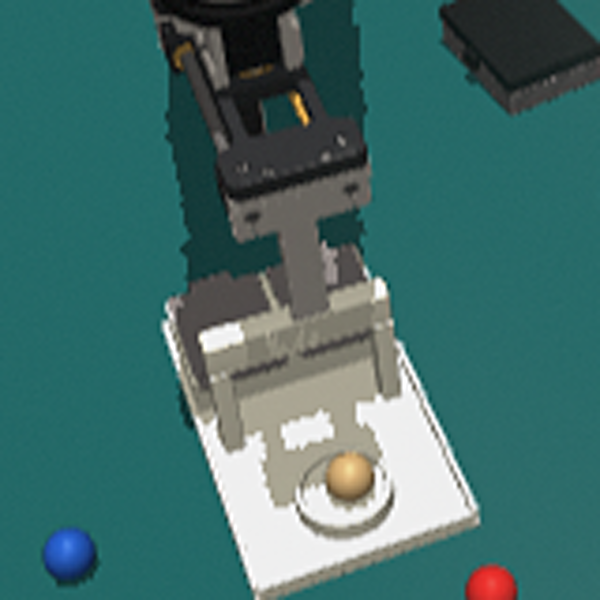

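The gripper is aligned over the bar's middle: front finger at (305,280), bar centre about (300,325). I descend and close gently.

Request:
send_rows --rows '[{"dx":0,"dy":0,"dz":8,"roll":0,"jaw":-1},{"dx":0,"dy":0,"dz":14,"roll":0,"jaw":-1},{"dx":0,"dy":0,"dz":14,"roll":0,"jaw":-1},{"dx":0,"dy":0,"dz":14,"roll":0,"jaw":-1},{"dx":0,"dy":0,"dz":14,"roll":0,"jaw":-1},{"dx":0,"dy":0,"dz":9,"roll":0,"jaw":-1},{"dx":0,"dy":0,"dz":5,"roll":0,"jaw":-1},{"dx":0,"dy":0,"dz":0,"roll":0,"jaw":-1}]'

```text
time_s: 7.53
ee_pos: [0.5961, -0.2699, 0.0651]
eef_rot: [-3.14, -0.0, 1.34]
force: [0.3, -0.2, -0.5]
grip_width: 0.0943
grip_force: 0.0
```

Request:
send_rows --rows '[{"dx":0,"dy":0,"dz":0,"roll":0,"jaw":-0.5},{"dx":0,"dy":0,"dz":0,"roll":0,"jaw":0},{"dx":0,"dy":0,"dz":0,"roll":0,"jaw":0.3},{"dx":0,"dy":0,"dz":0,"roll":0,"jaw":0.45},{"dx":0,"dy":0,"dz":0,"roll":0,"jaw":0.5},{"dx":0,"dy":0,"dz":0,"roll":0,"jaw":0.53},{"dx":0,"dy":0,"dz":0,"roll":0,"jaw":0.56},{"dx":0,"dy":0,"dz":0,"roll":0,"jaw":0.59},{"dx":0,"dy":0,"dz":0,"roll":0,"jaw":0.62},{"dx":0,"dy":0,"dz":0,"roll":0,"jaw":0.64},{"dx":0,"dy":0,"dz":0,"roll":0,"jaw":0.66},{"dx":0,"dy":0,"dz":0,"roll":0,"jaw":0.68}]' --force 10

```text
time_s: 8.53
ee_pos: [0.5965, -0.2701, 0.0664]
eef_rot: [-3.142, -0.0, 1.341]
force: [-0.8, -0.6, -0.0]
grip_width: 0.0174
grip_force: 0.1
```

Request:
send_rows --rows '[{"dx":0,"dy":0,"dz":0,"roll":0,"jaw":0.7},{"dx":0,"dy":0,"dz":0,"roll":0,"jaw":0.75},{"dx":0,"dy":0,"dz":0,"roll":0,"jaw":1},{"dx":0,"dy":0,"dz":0,"roll":0,"jaw":1},{"dx":0,"dy":0,"dz":0,"roll":0,"jaw":1}]'

```text
time_s: 8.95
ee_pos: [0.5964, -0.2701, 0.0664]
eef_rot: [-3.141, -0.0, 1.341]
force: [-2.1, 1.3, 1.5]
grip_width: 0.0161
grip_force: 10.0
```

Request:
send_rows --rows '[{"dx":0,"dy":0,"dz":0,"roll":0,"jaw":1},{"dx":0,"dy":0,"dz":0,"roll":0,"jaw":1},{"dx":0,"dy":0,"dz":0,"roll":0,"jaw":1},{"dx":0,"dy":0,"dz":0,"roll":0,"jaw":1}]' --force 45

```text
time_s: 9.28
ee_pos: [0.5964, -0.2701, 0.0664]
eef_rot: [-3.141, -0.0, 1.341]
force: [-2.8, 0.8, 1.5]
grip_width: 0.0157
grip_force: 45.0
```

Request:
send_rows --rows '[{"dx":0,"dy":0,"dz":-1,"roll":0,"jaw":1},{"dx":0,"dy":0,"dz":-2,"roll":0,"jaw":1},{"dx":0,"dy":0,"dz":-3,"roll":0,"jaw":1},{"dx":0,"dy":0,"dz":-4,"roll":0,"jaw":1},{"dx":0,"dy":0,"dz":-5,"roll":0,"jaw":1},{"dx":0,"dy":0,"dz":-5,"roll":0,"jaw":1},{"dx":0,"dy":0,"dz":-5,"roll":0,"jaw":1},{"dx":0,"dy":0,"dz":-5,"roll":0,"jaw":1},{"dx":0,"dy":0,"dz":-4,"roll":0,"jaw":1},{"dx":0,"dy":0,"dz":-3,"roll":0,"jaw":1},{"dx":0,"dy":0,"dz":-2,"roll":0,"jaw":1},{"dx":0,"dy":0,"dz":-1,"roll":0,"jaw":1}]'

```text
time_s: 10.28
ee_pos: [0.5965, -0.2702, 0.1067]
eef_rot: [3.141, 0.0, 1.341]
force: [0.0, 1.1, -5.0]
grip_width: 0.0155
grip_force: 45.0
```

```bash
python3 - <<'E'
from h import *
plan([.445,.282,.235],YAW+np.pi/2)
s=cam('scene'); cv2.imwrite('pics/lift.png',cv2.resize(s['frame'][190:350,110:270,::-1],(600,600),interpolation=cv2.INTER_CUBIC))
E
```

```text
t 10.28 ee [ 0.5965 -0.2702  0.1067] rot [3.141 0.    1.341] F [ 0.   1.1 -5. ] w 0.0155 | need dx,dy,dz(tool now) [ 503.1 -273.3 -128.3] roll 0.1
```

View pics/lift.png

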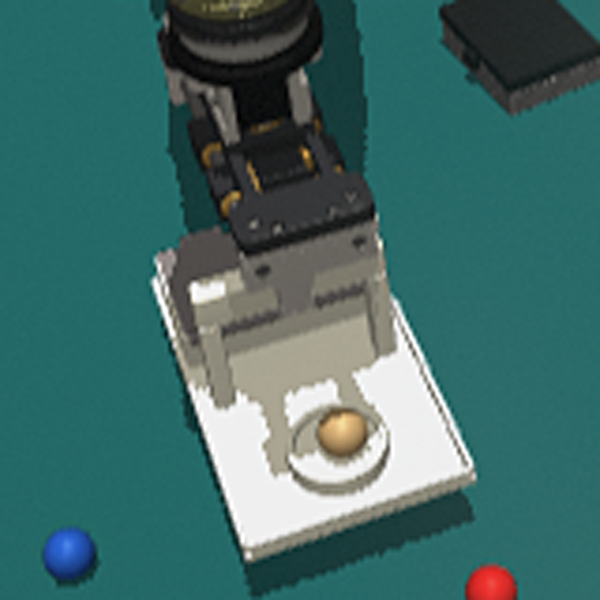

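The caddy is clear of the bench and level, with the stone in its dish at (343,430) and the covers shut. Next I lift to about 150 mm clearance to pass over the bottle, then carry.

Request:
send_rows --rows '[{"dx":0,"dy":0,"dz":-3,"roll":0,"jaw":1},{"dx":0,"dy":0,"dz":-6,"roll":0,"jaw":1},{"dx":0,"dy":0,"dz":-9,"roll":0,"jaw":1},{"dx":0,"dy":0,"dz":-12,"roll":0,"jaw":1},{"dx":0,"dy":0,"dz":-14,"roll":0,"jaw":1},{"dx":0,"dy":0,"dz":-14,"roll":0,"jaw":1},{"dx":0,"dy":0,"dz":-14,"roll":0,"jaw":1},{"dx":0,"dy":0,"dz":-12,"roll":0,"jaw":1},{"dx":0,"dy":0,"dz":-11,"roll":0,"jaw":1},{"dx":0,"dy":0,"dz":-8,"roll":0,"jaw":1},{"dx":0,"dy":0,"dz":-5,"roll":0,"jaw":1},{"dx":0,"dy":0,"dz":-2,"roll":0,"jaw":1}]'

```text
time_s: 11.33
ee_pos: [0.5966, -0.2702, 0.2173]
eef_rot: [3.141, 0.0, 1.341]
force: [0.0, -0.3, -5.6]
grip_width: 0.0156
grip_force: 45.0
```

Request:
send_rows --rows '[{"dx":2.6,"dy":-1.4,"dz":0,"roll":0,"jaw":1},{"dx":5.3,"dy":-2.9,"dz":0,"roll":0,"jaw":1},{"dx":7.9,"dy":-4.3,"dz":0,"roll":0,"jaw":1},{"dx":10.5,"dy":-5.7,"dz":0,"roll":0,"jaw":1},{"dx":13.2,"dy":-7.2,"dz":0,"roll":0,"jaw":1},{"dx":13.2,"dy":-7.2,"dz":0,"roll":0,"jaw":1},{"dx":13.2,"dy":-7.2,"dz":0,"roll":0,"jaw":1},{"dx":13.2,"dy":-7.2,"dz":0,"roll":0,"jaw":1},{"dx":13.2,"dy":-7.2,"dz":0,"roll":0,"jaw":1},{"dx":13.2,"dy":-7.2,"dz":0,"roll":0,"jaw":1},{"dx":13.2,"dy":-7.2,"dz":0,"roll":0,"jaw":1},{"dx":13.2,"dy":-7.2,"dz":0,"roll":0,"jaw":1}]'

```text
time_s: 12.33
ee_pos: [0.556, -0.1239, 0.2163]
eef_rot: [-3.141, -0.0, 1.341]
force: [-0.3, 0.1, -5.6]
grip_width: 0.0157
grip_force: 45.0
```

Request:
send_rows --rows '[{"dx":13.2,"dy":-7.2,"dz":0,"roll":0,"jaw":1},{"dx":13.2,"dy":-7.2,"dz":0,"roll":0,"jaw":1},{"dx":13.2,"dy":-7.2,"dz":0,"roll":0,"jaw":1},{"dx":13.2,"dy":-7.2,"dz":0,"roll":0,"jaw":1},{"dx":13.2,"dy":-7.2,"dz":0,"roll":0,"jaw":1},{"dx":13.2,"dy":-7.2,"dz":0,"roll":0,"jaw":1},{"dx":13.2,"dy":-7.2,"dz":0,"roll":0,"jaw":1},{"dx":13.2,"dy":-7.2,"dz":0,"roll":0,"jaw":1},{"dx":13.2,"dy":-7.2,"dz":0,"roll":0,"jaw":1},{"dx":13.2,"dy":-7.2,"dz":0,"roll":0,"jaw":1},{"dx":13.2,"dy":-7.2,"dz":0,"roll":0,"jaw":1},{"dx":13.2,"dy":-7.2,"dz":0,"roll":0,"jaw":1}]'

```text
time_s: 13.33
ee_pos: [0.5079, 0.05, 0.2165]
eef_rot: [3.141, -0.0, 1.341]
force: [0.4, -0.3, -5.6]
grip_width: 0.0159
grip_force: 45.0
```

Request:
send_rows --rows '[{"dx":13.2,"dy":-7.2,"dz":0,"roll":0,"jaw":1},{"dx":13.2,"dy":-7.2,"dz":0,"roll":0,"jaw":1},{"dx":13.2,"dy":-7.2,"dz":0,"roll":0,"jaw":1},{"dx":13.2,"dy":-7.2,"dz":0,"roll":0,"jaw":1},{"dx":13.2,"dy":-7.2,"dz":0,"roll":0,"jaw":1},{"dx":13.2,"dy":-7.2,"dz":0,"roll":0,"jaw":1},{"dx":13.2,"dy":-7.2,"dz":0,"roll":0,"jaw":1},{"dx":13.2,"dy":-7.2,"dz":0,"roll":0,"jaw":1},{"dx":10.5,"dy":-5.7,"dz":0,"roll":0,"jaw":1},{"dx":7.9,"dy":-4.3,"dz":0,"roll":0,"jaw":1},{"dx":5.3,"dy":-2.9,"dz":0,"roll":0,"jaw":1},{"dx":2.6,"dy":-1.4,"dz":0,"roll":0,"jaw":1}]'

```text
time_s: 14.33
ee_pos: [0.4683, 0.1941, 0.2164]
eef_rot: [-3.142, 0.0, 1.342]
force: [0.1, -0.3, -4.2]
grip_width: 0.0156
grip_force: 45.0
```

```bash
python3 - <<'E'
from h import *
plan([.445,.282,.172],YAW+np.pi/2)
E
```

```text
t 14.33 ee [0.4683 0.1941 0.2164] rot [-3.142  0.     1.342] F [ 0.1 -0.3 -4.2] w 0.0156 | need dx,dy,dz(tool now) [ 80.3 -42.6  44.4] roll 0.2
```

Request:
send_rows --rows '[{"dx":2.5,"dy":-1.3,"dz":1,"roll":0,"jaw":1},{"dx":5,"dy":-2.7,"dz":3,"roll":0,"jaw":1},{"dx":7.5,"dy":-4,"dz":4,"roll":0,"jaw":1},{"dx":9,"dy":-4.8,"dz":5,"roll":0,"jaw":1},{"dx":10,"dy":-5.3,"dz":6,"roll":0,"jaw":1},{"dx":10,"dy":-5.3,"dz":6,"roll":0,"jaw":1},{"dx":10,"dy":-5.3,"dz":6,"roll":0,"jaw":1},{"dx":9,"dy":-4.8,"dz":5,"roll":0,"jaw":1},{"dx":7.5,"dy":-4,"dz":4,"roll":0,"jaw":1},{"dx":5,"dy":-2.7,"dz":3,"roll":0,"jaw":1},{"dx":3,"dy":-1.6,"dz":1,"roll":0,"jaw":1},{"dx":1,"dy":-0.5,"dz":0,"roll":0,"jaw":1}]'

```text
time_s: 15.33
ee_pos: [0.4453, 0.2809, 0.1723]
eef_rot: [-3.141, 0.0, 1.341]
force: [0.1, 0.4, -5.7]
grip_width: 0.0159
grip_force: 45.0
```

Request:
send_rows --rows '[{"dx":0,"dy":0,"dz":0,"roll":0,"jaw":1},{"dx":0,"dy":0,"dz":0,"roll":0,"jaw":1},{"dx":0,"dy":0,"dz":0,"roll":0,"jaw":1},{"dx":0,"dy":0,"dz":0,"roll":0,"jaw":1},{"dx":0,"dy":0,"dz":0,"roll":0,"jaw":1},{"dx":0,"dy":0,"dz":0,"roll":0,"jaw":1},{"dx":0,"dy":0,"dz":0,"roll":0,"jaw":1},{"dx":0,"dy":0,"dz":0,"roll":0,"jaw":1},{"dx":0,"dy":0,"dz":0,"roll":0,"jaw":1},{"dx":0,"dy":0,"dz":0,"roll":0,"jaw":1},{"dx":0,"dy":0,"dz":0,"roll":0,"jaw":1},{"dx":0,"dy":0,"dz":0,"roll":0,"jaw":1}]'

```text
time_s: 16.33
ee_pos: [0.4455, 0.2805, 0.1724]
eef_rot: [3.142, 0.0, 1.341]
force: [0.4, 0.2, -5.5]
grip_width: 0.0156
grip_force: 45.0
```

```bash
python3 - <<'E'
from h import *
plan([.445,.282,.172],YAW+np.pi/2)
s=cam('scene'); cv2.imwrite('pics/end.png',cv2.resize(s['frame'][...,::-1],(784,588)))
P=pts(s); h=cv2.cvtColor(s['frame'],cv2.COLOR_RGB2HSV)
g=(h[...,1]>80)&(h[...,0]<25)&(h[...,0]>8)&(h[...,2]>100)&(P[...,2]>.11)&(P[...,2]<.17)&(abs(P[...,0]-.51)<.1)&(abs(P[...,1]-.267)<.1)
print('stone',g.sum(),P[g].mean(0).round(3),'z',np.percentile(P[g][:,2],95))
E
```

```text
t 16.33 ee [0.4455 0.2805 0.1724] rot [3.142 0.    1.341] F [ 0.4  0.2 -5.5] w 0.0156 | need dx,dy,dz(tool now) [ 1.4 -0.8  0.4] roll 0.1
stone 62 [0.521 0.26  0.14 ] z 0.14565652355473968
```

View pics/end.png

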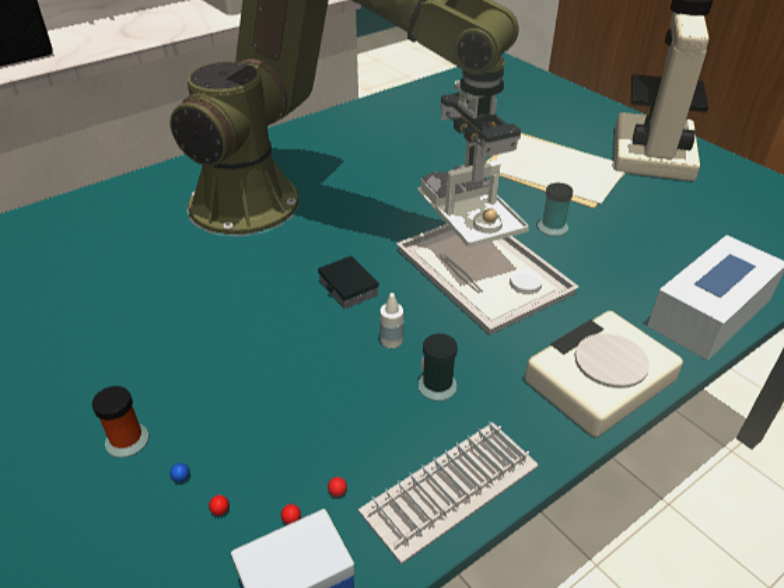

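The caddy is held level over the tray with the stone in its dish at (489,215). The stone is at world (0.52, 0.26), against a tray centre of (0.514, 0.267), and the underside is about 106 mm up. The bystanders have not moved, so I hand in.

```bash
python3 -c "
from station import *
print(hand_in())"
```

```text
the job is handed in; nothing more can be done
None
```

I pressed both covers shut, carried the caddy level to the tray and handed the job in with it still held there: underside about 106 mm above the bench, stone in its dish near the middle of the paper, nothing else moved; no verdict came back.

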